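# Upend a rinsed tumbler onto its drying peg by way of the V-rest

## Robot

A 7-joint arm with a two-finger parallel gripper is mounted at the origin on a cart in front of the work surface, level with it; the furniture and walls round the work are solid. World frame = base frame: x ahead of the robot, y to its left, z up, the work surface at z = 0. Lengths are in m, angles in rad, forces in N, time in s.
With the tool pointing down it reaches from about 0.425 to 0.95 m from the base axis. Payload 4.7 kg.
Tool frame: the origin (TCP) lies at the very end of the fingers, on their centre line; the grasp point (between the pads) lies 19 mm behind it; z points along the fingers, y is the line along which they close (so a half turn about z gives the same grasp; the last joint's range is limited). The gripper opens to 87 mm and grips with 3 to 60 N. Pads are 19 mm wide; open, the fingers measure 117 mm over their backs; the gripper's body (75 mm by 190 mm) begins 51 mm behind the grasp point.
Start: joints at [1.162, 0.469, -0.049, 1.532, 0.024, 1.141, -0.082], TCP at [0.25, -0.627, 0.223] pointing down, gripper open.
Joint ranges: [-2.59, 2.59], [-0.33, 1.99], [-1.39, 1.29], [0.1, 2.45], [-1.04, 4.18], [0.21, 1.99], [-2.66, 2.66]. Speed limits (rad/s): [2.57, 2.57, 3.14, 3.14, 3.14, 3.14, 3.14].

## Interface

Orientations are given as a rotation vector (axis times angle).
In Python, from bench import arm, cams gives the robot as it stands.
- The arm moves only by the shell command python3 -m handwheel 'ROWS' [FORCE]. ROWS is JSON, a list that holds one entry, the list of rows, each a list of 5 numbers: the shift along the tool's x, y, z in m, then the turn about the tool's z in rad, then the finger opening in m, from 0 to 0.087. A call has 1 to 12 rows; each row shifts and turns the commanded pose from where the row before left it, along the tool's axes as they then stand; what a row does not reach is not made up. A row lasts 1/8 s, in which the tool goes at most 62.5 mm and 10.7 degrees, less where a joint would pass 70% of its speed; a pose out of reach is approached as far as the arm can. A call is refused whole if a number of a shift passes 0.0625 or a number of a turn 0.188, either way. A call with a gripper value outside its range is refused whole. The fingers move at their own pace and stop on an object; FORCE is the grip in N (left out, the last holds). Time passes only in rows, so rows that do not move let the fingers close. It gives the time, the measured TCP pose, the force, the opening and the grip force at its end, in the units of the state.
- arm.get_obs(): the state, without advancing time (a new reading comes with each control period).
- cams.camera(name): name is "scene" or "top"; returns a dict with "img" (384x512x3 uint8, red, green, blue), "fx", "fy", "cx", "cy" (pixels), "extrinsics" (4x4, takes a point from camera to world coordinates). Camera axes: x right, y down, z forward; pixel columns grow to the right and rows downward; lengths in m; the calibration is good to about 2 mm. A picture is of the moment at which its call begins. There is no depth.
- arm.job_done(): hands the job in; it is judged then, once.
The state is a dict: "clock": time; "joint_pos": joint angles; "dq": joint speeds; "tau": joint torques, N m; "tcp_pos": TCP position; "orientation": TCP orientation; "contact_force": force on the tool from outside, world axes, zero at the start; "ft_torque": the same for the moment, N m; "opening": finger opening in m; "gripper_force": force on a finger pad.
Only numpy, scipy, OpenCV 4.12 (cv2) and the standard library are available. Lean on these libraries where they do the work, as an engineer would, in place of code of your own. Each camera call takes 0.05 s, during which the arm holds its last target. There are 200 camera calls.

## Task

The tall pale ceramic tumbler (not the glass) stands upright after rinsing: turn it over to dry. First lay it on its side in the middle of the wooden V-rest and let go of it, then take it again and lower it gently, mouth down, over the stout drying peg (not the slim one) until its rim sits flat on the grey collar, and leave it there. Do not shift the loose jar, saucer or tape roll.

Things in the scene. Friction and masses are not known exactly. Their poses are not given: they have to be found in the camera images.
- tumbler: Plain pale off-white (greyish in shade) straight-sided ceramic tumbler without a handle, outer diameter 56 mm, height 120 mm, wall 4 mm (inner diameter 48 mm), closed bottom 6 mm thick, about 0.2 kg. Loose. It starts upright on the worktop. Origin: centre of its underside; +z runs along its axis to the open mouth; x and y mean nothing (round).
- tumbler_mouth (a point): Centre of the tumbler's open rim, 120 mm from its underside along its axis; same axes as the tumbler.
- tumbler_middle (a point): Point on the tumbler's axis halfway up, 60 mm from its underside; same axes.
- v_rest: Fixed pale wooden rest, base board 60 x 110 x 12 mm, with two V blocks across it, 72 mm apart (each 12 mm thick along y, V walls at 45 degrees, tops 50 mm above the worktop and 44 mm wide over all). Origin: centre of the underside; z up; the V groove runs along its y axis and is open at both ends. The tumbler may lie in it with its mouth at either end.
- v_rest_axis (a point): Where the tumbler's middle comes to lie in the V-rest: 71 mm above the worktop, over the centre of the rest; same axes as the rest.
- stout_peg: Fixed drying stand for tumblers: round dark steel foot (diameter 92 mm, 12 mm high), grey collar (diameter 68 mm, its flat top 20 mm above the worktop), and a stout upright wooden peg of diameter 42 mm that rises 75 mm above the collar, its top 14 mm narrowing to diameter 23 mm. Origin: centre of the underside, z up.
- stout_peg_seat (a point): Centre of the top of the stout stand's collar, 20 mm above the worktop, on the peg's axis: where the centre of the tumbler's rim must come. z up.
- stout_peg_tip (a point): Top centre of the stout peg, 95 mm above the worktop.
- slim_peg: Another fixed drying stand with the same foot and collar, but a slim peg of diameter 20 mm rising 110 mm above the collar (top 130 mm above the worktop). Not for this tumbler. The two stands swap places. Origin: centre of the underside.
- glaze_jar: Loose bystander: round glass jar with cream screw lid, diameter 51 mm, 68 mm high. Origin: centre of its underside.
- saucer: Loose bystander: small glazed dish, diameter 80 mm, 26 mm high. Origin: centre of its underside.
- tape: Loose bystander: roll of masking tape lying flat, diameter 96 mm, 20 mm high. Origin: centre of its underside.

How it is judged:
On the way:
1. the tumbler lies on its side along the V-rest, centred within 25 mm, at rest and let go (angle between tumbler's own z axis and vertical between 1.4 and 1.74 rad and distance between tumbler_middle and v_rest_axis below 0.025 m and angle between the z axis of tumbler and the y axis of v_rest, either way round below 0.15 rad and linear speed of tumbler below 0.02 m/s and contact force between the fingers and tumbler below 0.05 N), for 0.2 s.
At the end, for the whole second after the job is handed in: The tumbler is mouth down over the stout peg, its axis within 4 degrees of vertical, its rim centred within 6 mm and resting on the collar (within 4 mm in height), at rest and untouched (angle between tumbler's own z axis and vertical above 3.07 rad and horizontal distance between tumbler_mouth and stout_peg_seat below 0.006 m and z of tumbler_mouth in the frame of stout_peg_seat between -0.004 and 0.004 m and linear speed of tumbler below 0.02 m/s and contact force between the fingers and tumbler below 0.05 N).
It fails at once if the tumbler is pressed or knocked on a peg stand with more than 45 N (contact force between tumbler and stout_peg above 45 N or contact force between tumbler and slim_peg above 45 N).
It fails at once if a loose bystander (glaze_jar) is shifted by more than 20 mm (distance of glaze_jar from where it was at the start of the episode above 0.02 m).
It fails at once if a loose bystander (saucer) is shifted by more than 20 mm (distance of saucer from where it was at the start of the episode above 0.02 m).
It fails at once if a loose bystander (tape) is shifted by more than 20 mm (distance of tape from where it was at the start of the episode above 0.02 m).
It also fails if it takes over 58 s, if anything falls off the work surface, if the arm or the gripper's body presses on something with over 40 N, if the wrist force passes 120 N, or if a joint passes its speed limit or range.

## Working session

There is one attempt and no reset: what is moved stays moved. The work goes in short steps, Python scripts to look and compute and a shell command to move; the robot and the scene stay as the last step left them, time stands still between calls to the robot, and variables do not carry over. Pictures are saved under pics/ and viewed, at most 10 in all, crops included, and the job is handed in when it is done.

```bash
mkdir -p pics && python3 - <<'E'
from bench import arm,cams
import cv2,numpy as np
o=arm.get_obs();print({k:np.round(o[k],3).tolist() for k in o})
for n in("scene","top"):
    c=cams.camera(n);cv2.imwrite(f"pics/{n}0.png",c["img"][:,:,::-1]);np.savez(f"{n}0.npz",**c)
    print(n,c["fx"],c["fy"],c["cx"],c["cy"],np.round(c["extrinsics"],4).tolist())
E
ls
```

```text
{'clock': 0.0, 'joint_pos': [1.162, 0.469, -0.049, 1.534, 0.024, 1.141, -0.082], 'dq': [-0.002, -0.0, 0.0, -0.001, -0.002, -0.001, -0.0], 'tau': [0.0, -50.797, -0.08, -23.615, -0.061, 0.038, 0.0], 'tcp_pos': [0.25, -0.626, 0.222], 'orientation': [-3.083, -0.593, 0.001], 'contact_force': [0.034, 0.095, 0.328], 'ft_torque': [0.047, 0.009, 0.002], 'gripper_force': 0.0, 'opening': 0.087}
scene 484.54985914815927 484.54985914815927 257.1367864601692 192.09346284455796 [[-0.8781, -0.3995, 0.2634, 0.1259], [-0.4783, 0.7166, -0.5076, 0.4859], [0.014, -0.5717, -0.8204, 1.3447], [0.0, 0.0, 0.0, 1.0]]
top 471.40867744917153 471.40867744917153 258.6993788221533 189.11704170855606 [[0.0017, -0.9826, 0.1856, 0.2416], [-1.0, -0.0021, -0.002, -0.2633], [0.0023, -0.1856, -0.9826, 1.3803], [0.0, 0.0, 0.0, 1.0]]
pics
scene0.npz
top0.npz
```

View pics/scene0.png

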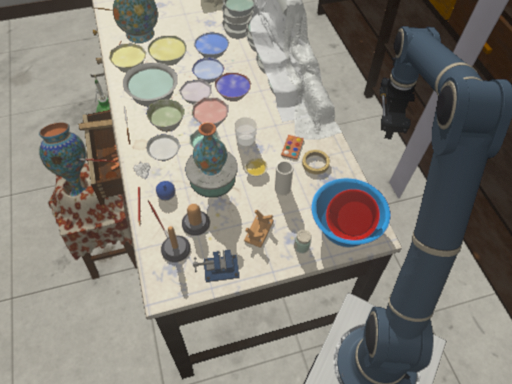

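View pics/top0.png

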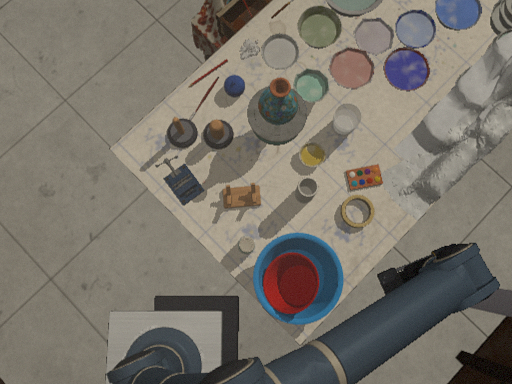

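Scene: tumbler ≈(284,178), stout stand ≈(195,222), slim ≈(175,247), V-rest ≈(260,228). Top: tumbler (308,187), V-rest (242,196), stout (217,132), slim (181,130). Saucer is at (313,155), tape (357,211), jar (246,244). I'll crop and enlarge both views.

```bash
python3 - <<'E'
import cv2,numpy as np
a=cv2.imread("pics/top0.png")[95:265,155:355]; b=cv2.imread("pics/scene0.png")[145:275,150:320]
cv2.imwrite("pics/topc.png",cv2.resize(a,None,fx=3.5,fy=3.5,interpolation=cv2.INTER_CUBIC))
cv2.imwrite("pics/scenec.png",cv2.resize(b,None,fx=4.5,fy=4.5,interpolation=cv2.INTER_CUBIC))
E
```

```text
(no output)
```

View pics/topc.png

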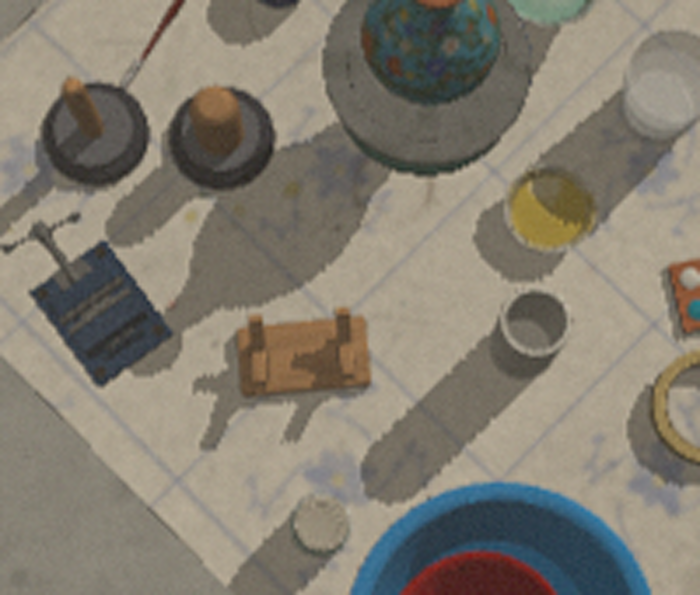

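View pics/scenec.png

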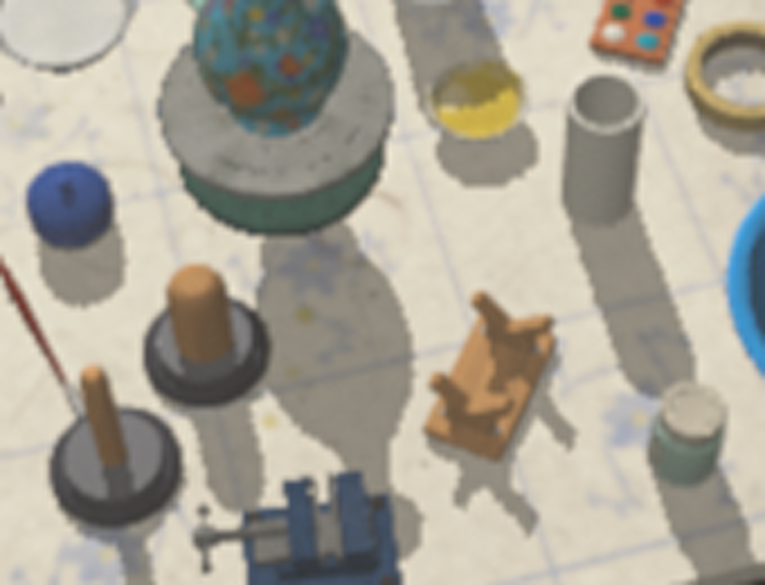

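The top crop shows the tumbler rim centre at ≈(534,322), i.e. full-image (307.5,187), the stout foot at ≈(221,139), and the board corners at (237,330), (366,316), (370,385), (240,396). In the scene crop the rim is at ≈(606,103) and the stout tip at ≈(197,283). Next I'll measure with masks and rays.

```bash
cat > h.py <<'E'
import numpy as np,cv2
def ray(c,uv):
    E=c["extrinsics"];d=E[:3,:3]@np.array([(uv[0]-c["cx"])/c["fx"],(uv[1]-c["cy"])/c["fy"],1]);return E[:3,3],d/np.linalg.norm(d)
def plane(c,uv,z):
    o,d=ray(c,uv);return o+d*(z-o[2])/d[2]
def tri(c1,u1,c2,u2):
    A=np.zeros((3,3));b=np.zeros(3)
    R=[ray(c1,u1),ray(c2,u2)]
    for o,d in R:
        P=np.eye(3)-np.outer(d,d);A+=P;b+=P@o
    p=np.linalg.solve(A,b);return p,[np.linalg.norm(np.cross(d,p-o))for o,d in R]
def proj(c,p):
    E=c["extrinsics"];q=E[:3,:3].T@(np.array(p)-E[:3,3]);return np.array([c["fx"]*q[0]/q[2]+c["cx"],c["fy"]*q[1]/q[2]+c["cy"]])
E
python3 - <<'E'
from h import *
t=np.load("top0.npz");s=np.load("scene0.npz");np.set_printoptions(precision=4,suppress=True)
T=lambda u,v:((u+.5)/3.5-.5+155,(v+.5)/3.5-.5+95)
S=lambda u,v:((u+.5)/4.5-.5+150,(v+.5)/4.5-.5+145)
pr=lambda n,a,b:print(n,tri(t,T(*a),s,S(*b)))
pr("rim",(534,322),(606,103))
pr("stout tip",(217,103),(197,280))
pr("slim tip",(73,86),(94,371))
pr("saucer",(551,208),(478,98)); pr("jar lid",(320,524),(694,410))
print("rim plane .12",plane(t,T(534,322),.12),plane(s,S(606,103),.12))
def comps(c,m,seed,name,z):
    m=cv2.morphologyEx(m.astype(np.uint8),cv2.MORPH_CLOSE,np.ones((5,5)))
    n,l,st,ce=cv2.connectedComponentsWithStats(m)
    i=l[int(seed[1]),int(seed[0])]
    k=(l==i).astype(np.uint8);ct=max(cv2.findContours(k,0,1)[0],key=cv2.contourArea)
    e=cv2.fitEllipse(cv2.convexHull(ct)) ;print(name,st[i],"ellipse",np.round(e[0],1),np.round(e[1],1),"->",plane(c,e[0],z));return k,ct
for nm,c,f,seeds in(("top",t,T,{"stout":(221,160),"slim":(95,160)}),("scene",s,S,{"stout":(205,390),"slim":(120,510)})):
    im=c["img"].astype(int);mx=im.max(2);mn=im.min(2)
    for k,sd in seeds.items(): 
        p=f(*sd); w=30; m=((mx<115)&(mx-mn<22))
        box=np.zeros(m.shape,bool);box[int(p[1])-25:int(p[1])+20,int(p[0])-20:int(p[0])+20]=1
        dark=m&box&(mx<80); comps(c,dark|(box&m&(mx<100)),p,nm+k,.006)
# board
hsv=cv2.cvtColor(t["img"],cv2.COLOR_RGB2HSV);p=T(303,375)
m=(hsv[...,0]<18)&(hsv[...,1]>85);b=np.zeros(m.shape,bool);b[int(p[1])-30:int(p[1])+15,int(p[0])-25:int(p[0])+25]=1
ys,xs=np.where(m&b);r=cv2.minAreaRect(np.c_[xs,ys].astype(np.float32));print("board",r)
for q in [(237,330),(366,316),(370,385),(240,396)]:print(plane(t,T(*q),.012))
pr("Vfar-l",(256,320),(437,380));pr("Vfar-r",(343,312),(482,297));pr("near-l",(259,375),(507,404)); pr("near-r",(347,367),(548,322))
print("block z.05 back l/r",plane(t,T(256,320),.05),plane(t,T(343,312),.05),"front",plane(t,T(259,375),.05),plane(t,T(347,367),.05))
E
```

```text
rim (array([ 0.4878, -0.3977,  0.1208]), [np.float64(0.0010795743497488443), np.float64(0.001079574349748861)])
stout tip (array([ 0.6737, -0.1455,  0.0911]), [np.float64(0.00026623292745277564), np.float64(0.00026623292745284557)])
slim tip (array([ 0.6753, -0.0345,  0.1305]), [np.float64(0.0006762750779076297), np.float64(0.0006762750779075915)])
saucer (array([ 0.605 , -0.4243,  0.0235]), [np.float64(0.0007074806056786041), np.float64(0.0007074806056784237)])
jar lid (array([ 0.3343, -0.2311,  0.0689]), [np.float64(0.0007818418196507719), np.float64(0.0007818418196508335)])
rim plane .12 [ 0.4868 -0.398   0.12  ] [ 0.4891 -0.3983  0.12  ]
topstout [203 120  31  35 498] ellipse [217.8 135.7] [29.8 32.9] -> [ 0.6659 -0.1419  0.006 ]
topslim [162 119  36  32 673] ellipse [178.7 135.9] [28.5 41.2] -> [ 0.6647 -0.0235  0.006 ]
scenestout [182 212  28  24 314] ellipse [195.6 222.9] [24.  27.9] -> [ 0.6706 -0.1397  0.006 ]
sceneslim [162 237  28  26 303] ellipse [175.4 248.8] [25.9 28.7] -> [ 0.6748 -0.0302  0.006 ]
board ((241.2384796142578, 194.98092651367188), (22.328664779663086, 36.68280792236328), 85.42607879638672)
[ 0.5004 -0.1587  0.012 ]
[ 0.5127 -0.2675  0.012 ]
[ 0.4537 -0.271   0.012 ]
[ 0.4442 -0.1621  0.012 ]
Vfar-l (array([ 0.5022, -0.177 ,  0.0504]), [np.float64(0.0006647349565014911), np.float64(0.0006647349565016533)])
Vfar-r (array([ 0.5071, -0.2486,  0.0553]), [np.float64(0.00027990879248121584), np.float64(0.00027990879248131586)])
near-l (array([ 0.4528, -0.1808,  0.0555]), [np.float64(0.0021760218953269252), np.float64(0.0021760218953268554)])
near-r (array([ 0.4592, -0.2524,  0.0558]), [np.float64(0.002517970623857508), np.float64(0.002517970623857682)])
block z.05 back l/r [ 0.5016 -0.1771  0.05  ] [ 0.5085 -0.2485  0.05  ] front [ 0.4559 -0.1801  0.05  ] [ 0.4627 -0.252   0.05  ]
```

```bash
python3 -m handwheel '[[[0,0,0,-0.1837,0.087],[0,0,0,-0.1837,0.087],[0,0,0,-0.1837,0.087],[0,0,0,-0.1837,0.087],[0,0,0,-0.1837,0.087],[0,0,0,-0.1837,0.087],[0,0,0,-0.1837,0.087],[0,0,0,0,0.087]]]' 5
cat >> h.py <<'E'
def delta(target):
    from bench import arm
    from scipy.spatial.transform import Rotation as R
    o=arm.get_obs();M=R.from_rotvec(o["orientation"]).as_matrix()
    print("t",round(o["clock"],2),"pos",np.round(o["tcp_pos"],4),"yang",round(np.degrees(np.arctan2(M[1,1],M[0,1])),2),"z",np.round(M[:,2],3),"q",np.round(o["joint_pos"],2),"F",np.round(o["contact_force"],1),"g",round(float(o["gripper_force"]),1),round(float(o["opening"]),4))
    print("tool delta",np.round(M.T@(np.array(target)-o["tcp_pos"]),4))
E
python3 -c "
from h import *
delta([.488,-.398,.17])
t=np.load('top0.npz');s=np.load('scene0.npz')
print(plane(t,(217.8,134.4),.006),[tri(t,(278.5,84.5),s,(208,130))],'basin',plane(t,(298,233),.1))"
```

```text
clock: 1.1
tcp_pos: [0.2499, -0.6267, 0.2219]
orientation: [-2.116, -2.321, -0.001]
contact_force: [1.0, 0.3, -0.8]
opening: 0.0871
gripper_force: 0.0
t 1.1 pos [ 0.2499 -0.6267  0.2219] yang 5.3 z [-0.     0.001 -1.   ] q [ 1.35  0.49 -0.32  1.52  0.16  1.16  1.09] F [ 1.   0.3 -0.8] g 0.0 0.0871
tool delta [0.2057 0.2581 0.0522]
[ 0.66984368 -0.14172555  0.006     ] [(array([ 0.71838417, -0.31589194,  0.25622432]), [np.float64(0.004990542586694169), np.float64(0.004990542586693819)])] basin [ 0.36237082 -0.37282512  0.1       ]
```

```bash
python3 -m handwheel '[[[0.0206,0.0258,0,0,0.087],[0.0206,0.0258,0,0,0.087],[0.0206,0.0258,0,0,0.087],[0.0206,0.0258,0,0,0.087],[0.0206,0.0258,0,0,0.087],[0.0206,0.0258,0,0,0.087],[0.0206,0.0258,0,0,0.087],[0.0206,0.0258,0,0,0.087],[0.0206,0.0258,0,0,0.087],[0.0206,0.0258,0,0,0.087],[0,0,0.02,0,0.087],[0,0,0,0,0.087]]]'
python3 -c "
from h import *
delta([.488,-.398,.076])
from bench import cams
c=cams.camera('top');cv2.imwrite('pics/t1.png',cv2.resize(c['img'][95:265,155:405,::-1],None,fx=3,fy=3))"
```

```text
clock: 2.6
tcp_pos: [0.4867, -0.3966, 0.2009]
orientation: [-2.113, -2.32, 0.001]
contact_force: [-0.0, 0.2, -0.3]
opening: 0.0874
gripper_force: 0.0
t 2.6 pos [ 0.4867 -0.3966  0.2009] yang 5.34 z [-0.003  0.002 -1.   ] q [ 0.92  0.45 -0.41  1.66  0.2   1.08  0.54] F [-0.   0.2 -0.3] g 0.0 0.0874
tool delta [-0.0018  0.0016  0.1249]
```

View pics/t1.png

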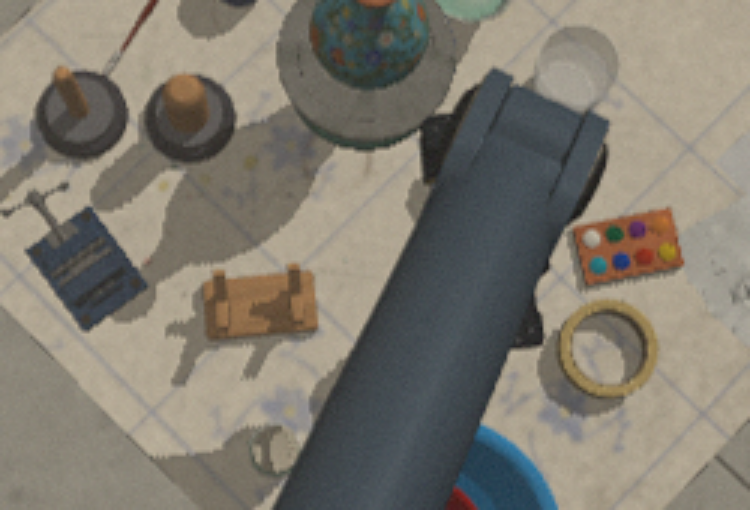

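The arm now covers the tumbler, between the vase and the tape at ≈(500,250), and nothing has moved. Lowering and closing.

```bash
python3 -m handwheel '[[[-0.0018,0.0016,0.025,0,0.087],[0,0,0.025,0,0.087],[0,0,0.025,0,0.087],[0,0,0.025,0,0.087],[0,0,0.025,0,0.087],[0,0,0,0,0.087],[0,0,0,0,0.05],[0,0,0,0,0.05],[0,0,0,0,0.05],[0,0,0,0,0.05]]]' 6
python3 -c "
from h import *
delta([.488,-.398,.076])"
```

```text
clock: 3.9
tcp_pos: [0.4893, -0.3992, 0.0781]
orientation: [2.113, 2.324, -0.001]
contact_force: [-1.4, -0.3, 2.2]
opening: 0.0552
gripper_force: 0.7
t 3.9 pos [ 0.4893 -0.3992  0.0781] yang 5.43 z [ 0.    -0.001 -1.   ] q [ 0.89  0.58 -0.37  1.76  0.27  0.86  0.48] F [-1.4 -0.3  2.2] g 0.7 0.0552
tool delta [ 0.0014 -0.0012  0.0021]
```

```bash
python3 -m handwheel '[[[0,0,0,0,0.05],[0,0,0,0,0.05],[0,0,-0.01,0,0.05],[0,0,-0.02,0,0.05],[0,0,-0.02,0,0.05],[0,0,-0.02,0,0.05],[0,0,0,0,0.05]]]' 6
python3 -c "
from h import *
delta([.4875,-.2923,.103])
from bench import cams
c=cams.camera('scene');cv2.imwrite('pics/s1.png',cv2.resize(c['img'][125:275,150:350,::-1],None,fx=4,fy=4))"
```

```text
clock: 4.78
tcp_pos: [0.4908, -0.3998, 0.1504]
orientation: [2.11, 2.32, 0.001]
contact_force: [-0.2, -0.1, -3.0]
opening: 0.0552
gripper_force: 6.0
t 4.78 pos [ 0.4908 -0.3998  0.1504] yang 5.43 z [ 0.004 -0.003 -1.   ] q [ 0.91  0.5  -0.4   1.7   0.23  0.98  0.52] F [-0.2 -0.1 -3. ] g 6.0 0.0552
tool delta [0.1075 0.0067 0.047 ]
```

View pics/s1.png

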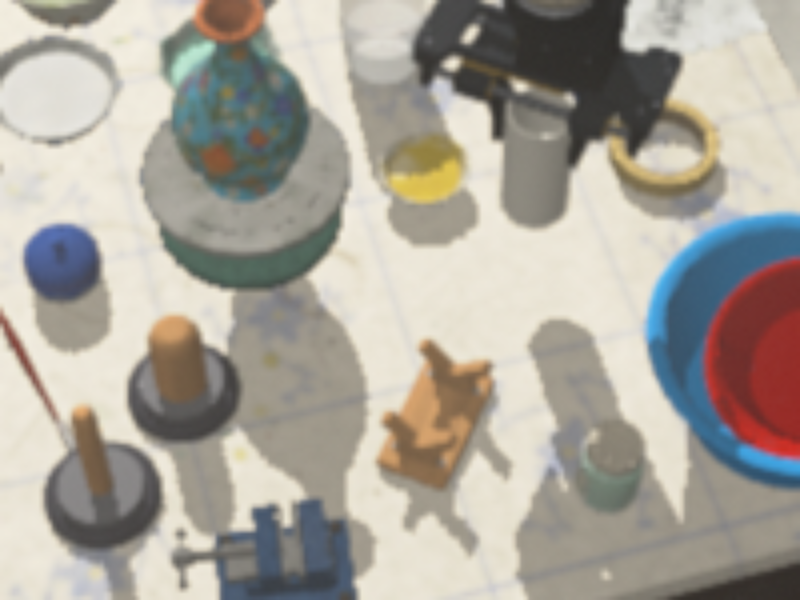

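The tumbler hangs upright in the grip at ≈(535,160), and nothing else is disturbed. Moving it to the −y end of the rest.

```bash
python3 -m handwheel '[[[0.0215,0.0013,0,0,0.05],[0.0215,0.0013,0,0,0.05],[0.0215,0.0013,0,0,0.05],[0.0215,0.0013,0,0,0.05],[0.0215,0.0015,0,0,0.05],[0,0,0.012,0,0.05],[0,0,0.012,0,0.05],[0,0,0.012,0,0.05],[0,0,0.011,0,0.05],[0,0,0,0,0.05]]]' 6
python3 -c "
from h import *
delta([.4875,-.2923,.103])"
```

```text
clock: 6.08
tcp_pos: [0.485, -0.2914, 0.0991]
orientation: [-2.113, -2.322, 0.001]
contact_force: [0.1, -0.2, -1.2]
opening: 0.0548
gripper_force: 6.0
t 6.08 pos [ 0.485  -0.2914  0.0991] yang 5.4 z [-0.002  0.001 -1.   ] q [ 0.79  0.47 -0.42  1.9   0.25  0.83  0.34] F [ 0.1 -0.2 -1.2] g 6.0 0.0548
tool delta [-0.0012  0.0024 -0.0039]
```

```bash
python3 -m handwheel '[[[0.009,0.0024,-0.003,0,0.05],[0.0085,0,-0.004,0,0.05],[0.0108,0,-0.0016,0,0.05],[0.0107,0,-0.0002,0,0.05],[0.0109,0,0.0013,0,0.05],[0.0105,0,0.0026,0,0.05],[0.0101,0,0.0039,0,0.05],[0,0,0,0,0.05]]]' 5
python3 -c "
from h import *
delta([.480,-.2146,.052])
from bench import cams
c=cams.camera('scene');cv2.imwrite('pics/s2.png',cv2.resize(c['img'][125:275,150:350,::-1],None,fx=4,fy=4))"
```

```text
clock: 7.08
tcp_pos: [0.4809, -0.2195, 0.1009]
orientation: [-2.11, -2.324, 0.001]
contact_force: [-0.3, -0.2, -1.3]
opening: 0.054
gripper_force: 5.0
t 7.08 pos [ 0.4809 -0.2195  0.1009] yang 5.53 z [-0.002  0.001 -1.   ] q [ 0.7   0.42 -0.44  1.98  0.24  0.8   0.22] F [-0.3 -0.2 -1.3] g 5.0 0.054
tool delta [ 0.0049 -0.0003  0.049 ]
```

View pics/s2.png

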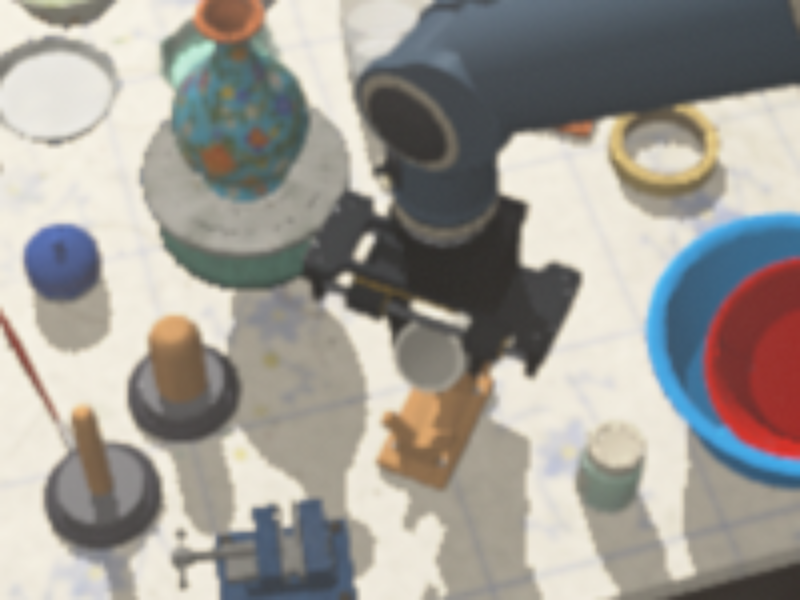

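The tumbler is tilted about 45° over the −y block, its mouth facing +y at ≈(430,355). Continuing the arc down.

```bash
python3 -m handwheel '[[[0.008,0,0.0053,0,0.05],[0.0086,0,0.0065,0,0.05],[0.0079,0,0.0075,0,0.05],[0.0067,0,0.0085,0,0.05],[0.0056,0,0.009,0,0.05],[0.0043,0,0.009,0,0.05],[0,0,0,0,0.05]]]' 5
python3 -c "
from h import *
delta([.480,-.2146,.052])"
```

```text
clock: 8.0
tcp_pos: [0.4755, -0.1801, 0.0547]
orientation: [-2.111, -2.322, 0.005]
contact_force: [-3.7, -3.0, 0.8]
opening: 0.0552
gripper_force: 4.8
t 8.0 pos [ 0.4755 -0.1801  0.0547] yang 5.45 z [-0.005 -0.    -1.   ] q [ 0.61  0.46 -0.42  2.05  0.29  0.69  0.1 ] F [-3.7 -3.   0.8] g 4.8 0.0552
tool delta [-0.0348  0.0013  0.0027]
```

```bash
python3 -m handwheel '[[[0,0,0.002,0,0.05],[0,0,0,0,0.05],[0,0,0,0,0.07],[0,0,0,0,0.087],[0,0,0,0,0.087],[0,0,-0.02,0,0.087],[0,0,-0.04,0,0.087],[0,0,-0.04,0,0.087],[-0.04,0,-0.03,0,0.087],[-0.06,0,0,0,0.087],[-0.06,0,0,0,0.087],[0,0,0,0,0.087]]]' 5
python3 -c "
from h import *
delta([.480,-.2146,.052])
from bench import cams
I=[]
for n in('scene','top'):
  c=cams.camera(n);np.savez(n+'3.npz',**c);y,x=(165,190) if n=='scene' else (140,190);I.append(cv2.resize(c['img'][y:y+100,x:x+100,::-1],None,fx=4,fy=4,interpolation=cv2.INTER_CUBIC))
cv2.imwrite('pics/s3.png',np.hstack(I))"
```

```text
clock: 9.5
tcp_pos: [0.4918, -0.3453, 0.1831]
orientation: [2.123, 2.314, -0.002]
contact_force: [-0.2, 0.6, -0.8]
opening: 0.0871
gripper_force: 0.0
t 9.5 pos [ 0.4918 -0.3453  0.1831] yang 4.94 z [ 0.    -0.002 -1.   ] q [ 0.85  0.42 -0.41  1.74  0.19  1.02  0.46] F [-0.2  0.6 -0.8] g 0.0 0.0871
tool delta [ 0.1315 -0.0005  0.1309]
```

View pics/s3.png

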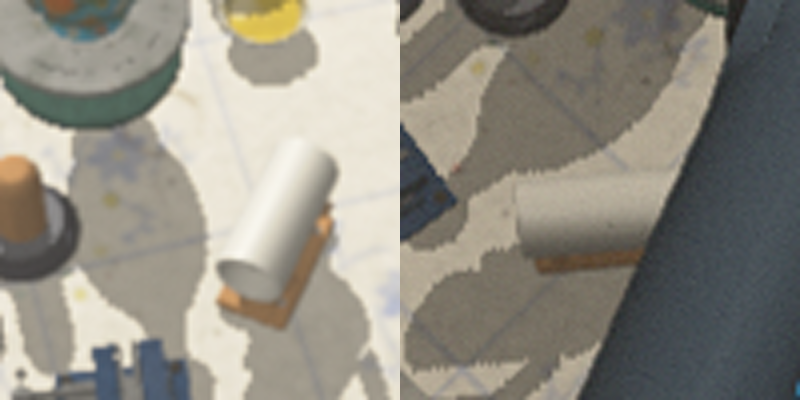

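The tumbler lies in the V-rest: scene crop mouth centre ≈(252,280), bottom end ≈(318,158), and the top crop has the mouth end at ≈(521,217). Computing where it is.

```bash
python3 -c "
from h import *
t=np.load('top3.npz');s=np.load('scene3.npz')
S=lambda u,v:((u+.5)/4-.5+190,(v+.5)/4-.5+165);T=lambda u,v:((u-400+.5)/4-.5+190,(v+.5)/4-.5+140)
print('mouth tri',tri(t,T(521,217),s,S(252,280)),plane(s,S(252,280),.071))
m=plane(t,T(521,217),.071);print(m)
# predicted tumbler if centred
c=np.array([.480,-.2146,.071]);g=np.array([.096,-.995,0])
for d in(-.06,.06):
  for nm,cc,ox,oy in(('s',s,190,165),('t',t,190,140)):
    p=proj(cc,c+g*d);print(d,nm,(p-[ox,oy]+.5)*4)
for dx in (0,.028): print('bottom top-edge',(proj(s,c+g*.06+[0,0,.028])-[190,165]+.5)*4)
from bench import cams
"
```

```text
mouth tri (array([ 0.47296882, -0.15689302,  0.0731641 ]), [np.float64(0.001700756993433847), np.float64(0.0017007569934339088)]) [ 0.47182038 -0.15808988  0.071     ]
[ 0.47506146 -0.15642832  0.071     ]
-0.06 s [247.64836038 282.36333267]
-0.06 t [119.31229296 218.6425777 ]
0.06 s [308.30967697 160.63293878]
0.06 t [288.6629793  202.92910071]
bottom top-edge [309.39408706 140.75438967]
bottom top-edge [309.39408706 140.75438967]
```

```bash
python3 -m handwheel '[[[0.03,0,0,-0.01,0.087],[0.03,0,0,0,0.087],[0.029,0,0.02,0,0.087],[0,0,0.03,0,0.087],[0,0,0.03,0,0.087],[0,0,0.025,0,0.087],[0,0,0.02,0,0.087],[0,0,0.005,0,0.087],[0,0,0,0,0.087]]]' 5
python3 -c "
from h import *
delta([.484,-.2563,.053])"
```

```text
clock: 10.72
tcp_pos: [0.4842, -0.2497, 0.0541]
orientation: [2.1, 2.337, 0.001]
contact_force: [-0.8, 0.3, 0.0]
opening: 0.0871
gripper_force: 0.0
t 10.72 pos [ 0.4842 -0.2497  0.0541] yang 6.11 z [ 0.  0. -1.] q [ 0.71  0.5  -0.4   1.98  0.29  0.72  0.24] F [-0.8  0.3  0. ] g 0.0 0.0871
tool delta [-0.0066 -0.0009  0.0011]
```

```bash
python3 -m handwheel '[[[-0.0066,-0.0009,0.001,0,0.087],[0,0,0,0,0.05],[0,0,0,0,0.05],[0,0,0,0,0.05],[0,0,0,0,0.05],[0,0,0,0,0.05],[0,0,-0.01,0,0.05],[0,0,-0.015,0,0.05],[0,0,-0.015,0,0.05],[0,0,-0.015,0,0.05],[0,0,-0.015,0,0.05],[0,0,0,0,0.05]]]' 5
python3 -c "
from h import *
delta([.484,-.2563,.053])
from bench import cams
I=[]
c=cams.camera('scene');y,x=(125,190);I.append(cv2.resize(c['img'][y:y+140,x:x+140,::-1],None,fx=4,fy=4,interpolation=cv2.INTER_CUBIC))
cv2.imwrite('pics/s4.png',np.hstack(I))"
```

```text
clock: 12.22
tcp_pos: [0.4844, -0.2578, 0.1243]
orientation: [2.1, 2.333, 0.001]
contact_force: [0.9, -0.1, -2.4]
opening: 0.0547
gripper_force: 5.0
t 12.22 pos [ 0.4844 -0.2578  0.1243] yang 6.0 z [ 0.002 -0.001 -1.   ] q [ 0.76  0.41 -0.44  1.92  0.22  0.86  0.31] F [ 0.9 -0.1 -2.4] g 5.0 0.0547
tool delta [ 0.0016 -0.0004  0.0713]
```

View pics/s4.png

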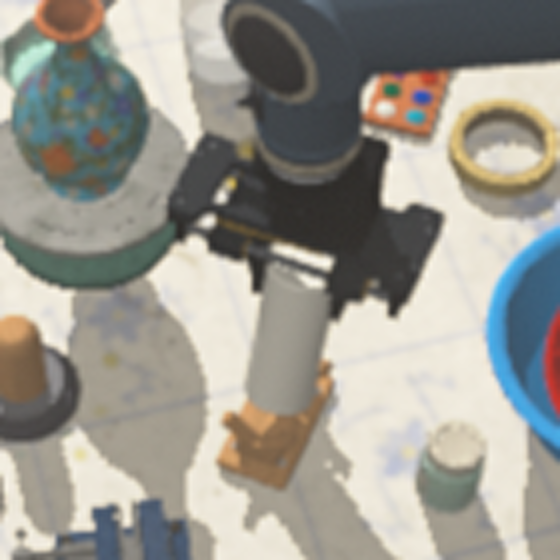

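The tumbler has pivoted, bottom in the fingers at ≈(295,285) and mouth low at ≈(280,400), still partly leaning. Lifting clear, then measuring its tilt numerically.

```bash
python3 -m handwheel '[[[0,0,-0.015,0,0.05],[0,0,-0.02,0,0.05],[0,0,-0.02,0,0.05],[0,0,-0.02,0,0.05],[0,0,-0.02,0,0.05],[0,0,0,0,0.05],[0,0,0,0,0.05]]]' 5
cat > tilt.py <<'E'
from h import *
from bench import arm,cams
o=arm.get_obs();p=o["tcp_pos"]+[0,0,.019]
for n in("scene","top"):
    c=cams.camera(n);np.savez(n+"L.npz",**c)
    im=c["img"].astype(int);mx=im.max(2);mn=im.min(2);g=proj(c,p);lo=proj(c,p-[0,0,.1])
    print(n,"grip px",g.round(1),"expected rim",lo.round(1))
    if n=="scene":
        from bench import arm
        b=c["img"][int(g[1])-10:int(g[1])+75,int(g[0])-45:int(g[0])+45]
        for r in range(int(g[1]),int(g[1])+72,4):
            L=im[r,int(g[0])-24:int(g[0])+25:2];print(r," ".join(f"{x:3d}" for x in L.mean(1).astype(int)))
E
python3 tilt.py; python3 -c "
from h import *
delta([.671,-.143,.215])"
```

```text
clock: 13.15
tcp_pos: [0.483, -0.2573, 0.217]
orientation: [-2.101, -2.334, 0.001]
contact_force: [-0.8, -0.2, -1.4]
opening: 0.0547
gripper_force: 5.0
scene grip px [266.4 177.5] expected rim [265.4 197.3]
177 230 230 213 150 153 132  49  96 143 155 156 147 170 221 235 205  52  55  56  57  60  92 136  60  55
181 221 225 228 157 151 151 150 137 146 149 150 149 146 142 135 127  84  51  62 132 140 228 222 164  57
185 226 223 226 229 231 181 152 140 147 149 149 148 145 140 131 122  62  67 216 228 226 227 227 218 155
189 228 223 226 227 228 229 203 143 149 150 149 147 142 137 128 119 213 227 229 229 228 228 227 227 226
193 228 229 224 228 229 230 168 148 150 151 148 146 140 133 123 148 229 229 227 225 228 228 227 226 228
197 228 225 223 222 227 217 153 149 151 150 148 143 138 129 117 191 227 226 227 227 228 228 226 225 226
201 229 228 228 223 225 195 147 151 152 149 147 141 134 124 129 226 229 226 226 227 226 224 225 224 225
205 227 226 224 225 219 158 148 151 151 148 144 138 131 118 178 228 225 227 227 227 228 228 227 227 228
209 226 227 226 227 226 213 171 151 150 147 141 135 124 129 2
[... 516 characters left out ...]
03 144 185 221 222 218 219 222 225 229 228 225
233 225 226 217 128 103 100 139 162 162 158 146 145 135 141 154 189 220 221 224 226 224 220 217 210 210
237 225 216 160 142  96  97 103 102 100 103 126 133 130 170 159 153 177 226 225 226 224 213 207 206 203
241 223 170 116 134 110 108 109 106  99 117 137 128 173 229 230 210 151 152 210 225 226 219 207 197 198
245 224 224 180 153 150 149 127 109 108 107 126 181 225 222 225 225 225 208 228 229 226 220 222 225 227
top grip px [255.4 179.1] expected rim [255.5 186.8]
t 13.25 pos [ 0.4829 -0.2572  0.2167] yang 6.01 z [-0.002  0.001 -1.   ] q [ 0.79  0.3  -0.46  1.82  0.16  1.05  0.37] F [ 0.5  0.3 -3. ] g 5.0 0.0544
tool delta [0.0939 0.199  0.0014]
```

```bash
python3 -c "
from h import *
s=np.load('sceneL.npz')
g=np.array([.4829,-.2572,.2357]);a=np.radians(96);X=np.array([np.cos(a),np.sin(a),0])
o,d1=ray(s,(266.3,177.5));_,d2=ray(s,(260.4,205));n=np.cross(d1,d2)
for k in (0,-.005,.005):
  n=np.cross(d1,ray(s,(260.4+k*200,205))[1]);r=-(n@X)/(n@[0,0,1]) # d = X + r z
  d=X+r*np.array([0,0,1]);print('tilt deg',np.degrees(np.arctan2(1,-r)) )
# stout: board-plane estimates
t=np.load('top0.npz');s0=np.load('scene0.npz')
for c in(t,s0):
  im=c['img'];h=cv2.cvtColor(im,cv2.COLOR_RGB2HSV);m=((h[...,0]<18)&(h[...,1]>95)).astype(np.uint8)
  q=proj(c,[.672,-.143,.06]).astype(int);b=np.zeros_like(m);b[q[1]-22:q[1]+25,q[0]-16:q[0]+17]=1;m&=b
  ys,xs=np.where(m);print(xs.min(),xs.max(),ys.min(),ys.max())
  for y in range(ys.min(),ys.max()+1):
    w=xs[ys==y];print(y,w.min(),w.max(),end='; ')
  print()
  for hh in(.02,.06,.081,.095):print(hh,proj(c,[.671,-.143,hh]))
"
```

```text
tilt deg 24.549132827613825
tilt deg 32.489577560958786
tilt deg 17.568970751366454
210 224 120 138
120 214 219; 121 212 220; 122 211 221; 123 210 222; 124 210 222; 125 210 222; 126 210 222; 127 210 223; 128 210 223; 129 210 223; 130 211 223; 131 211 223; 132 211 223; 133 211 224; 134 214 223; 135 212 223; 136 214 222; 137 214 220; 138 216 219; 
0.02 [217.84459532 132.63442676]
0.06 [216.70986523 128.47982145]
0.081 [216.08780189 126.20225105]
0.095 [215.66246848 124.64497108]
188 200 204 224
204 191 195; 205 190 196; 206 189 197; 207 188 198; 208 188 198; 209 188 198; 210 188 198; 211 188 198; 212 188 199; 213 188 199; 214 188 198; 215 189 198; 216 189 199; 217 189 199; 218 189 200; 219 189 199; 220 190 200; 221 190 200; 222 190 199; 223 191 198; 224 193 195; 
0.02 [195.70715216 219.86188857]
0.06 [194.55758589 213.15750159]
0.081 [193.93392303 209.52023654]
0.095 [193.51012519 207.04860463]
```

```bash
python3 -m handwheel '[[[0.025,0.02,0,0,0.05],[-0.015,0.02,0,0,0.05],[0.025,0.02,0,0,0.05],[-0.015,0.02,0,0,0.05],[0.025,0.02,0,0,0.05],[-0.015,0.02,0,0,0.05],[0.025,0.02,0,0,0.05],[-0.015,0.02,0,0,0.05],[0.025,0.02,0,0,0.05],[-0.015,0.02,0,0,0.05],[0,0,0,0,0.05],[0,0,0,0,0.05]]]' 5
cat > tilt2.py <<'E'
from h import *
from bench import arm,cams
o=arm.get_obs();p=o["tcp_pos"]+[0,0,.019];a=np.radians(96);X=np.array([np.cos(a),np.sin(a),0])
c=cams.camera("scene");im=c["img"].astype(int);g=proj(c,p);sat=im.max(2)-im.min(2);me=im.mean(2)
print("grip",g.round(1),np.round(o["tcp_pos"],4))
x0=int(g[0])-26
for r in range(int(g[1])+4,int(g[1])+48,3):
    print(r,x0," ".join(f"{x:3d}" for x in me[r,x0:x0+50:2].astype(int)))
cv2.imwrite("pics/s5.png",cv2.resize(c["img"][int(g[1])-50:int(g[1])+70,int(g[0])-70:int(g[0])+70,::-1],None,fx=5,fy=5,interpolation=cv2.INTER_CUBIC))
E
python3 tilt2.py; python3 -c "
from h import *
delta([.674,-.1425,.215])"
```

```text
clock: 14.75
tcp_pos: [0.6762, -0.1868, 0.2166]
orientation: [-2.101, -2.333, 0.002]
contact_force: [0.2, -1.1, -4.1]
opening: 0.0543
gripper_force: 5.0
grip [195.7 168.5] [ 0.6762 -0.1868  0.2166]
172 169 231 236 237 237 236 235 228 225 214 141 160 163 161 194 240 232 154  60  54  52  86  94  74  52  59
175 169 228 227 234 237 237 235 231 231 225 157 144 144 143 138 134 130 122  70  50  99 140 137 134  78 126
178 169 235 233 235 234 234 234 233 229 234 181 144 145 142 139 134 130 123 102  98 167 156 166 161 162 160
181 169 191 216 225 227 226 229 229 224 231 198 143 145 143 140 136 128 123 118 127 167 164 159 158 162 162
184 169 115 109 183 237 234 234 235 234 228 209 143 146 144 140 136 130 123 117 115 168 167 162 164 170 172
187 169 109 107 100 226 234 231 232 231 223 212 144 145 143 140 137 131 124 118 114 150 160 161 159 154 140
190 169 103  96  82 174 231 233 234 234 230 223 147 145 144 140 136 131 123 118 114  97  95  95  96  94  94
193 169  92  82  77 180 233 233 234 235 233 228 150 146 145 141 136 132 125 119 115  99  94  97  95  96  93
196 169  81  82 113 159 232 234 235 23
[... 201 characters left out ...]
 186 235 233 232 234 236 228 231 234 234 233 234 224 227 233 217 153 156 151 143 142
205 169 158 156 154 155 195 235 234 235 234 232 194 170 115 107 145 224 232 227 229 225 151 148 141 140 142
208 169 160 161 160 160 217 236 235 234 235 187 159 158 113 112 101 119 237 228 222 181 153 158 159 147 145
211 169 157 162 204 234 233 233 233 233 237 147 121 124 117 110  97  87 149 208 235 157 157 158 157 155 154
214 169 233 236 235 235 235 233 233 233 194 109 105 106 102  97  91  88 127 127  86 131 161 158 159 150 134
t 14.8 pos [ 0.6762 -0.1868  0.2171] yang 5.99 z [-0.002  0.    -1.   ] q [ 0.5   0.56 -0.46  1.45  0.25  1.19  0.12] F [-0.2  0.3 -2.7] g 5.0 0.0547
tool delta [0.0443 0.0024 0.0021]
```

View pics/s5.png

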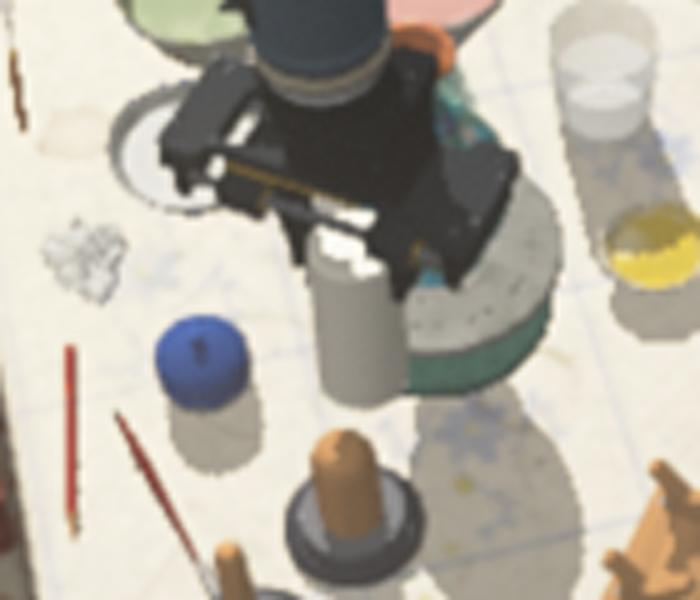

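The tumbler now hangs close to upright, mouth down at ≈(365,390), with the stout peg at ≈(345,440)–(360,525). Centring over the peg with a little more dither, then lowering in stages while checking the force.

```bash
python3 -m handwheel '[[[0.025,-0.002,0,0,0.05],[-0.008,0.0024,0,0,0.05],[0.025,0,0,0,0.05],[-0.008,0,0,0,0.05],[0.018,0,0,0,0.05],[-0.008,0,0,0,0.05],[0,0,0,0,0.05],[0,0,0,0,0.05]]]' 5
python3 -c "
from h import *
delta([.674,-.1425,.160])"
```

```text
clock: 15.8
tcp_pos: [0.673, -0.1438, 0.2176]
orientation: [2.103, 2.333, -0.0]
contact_force: [-0.1, -0.6, -2.1]
opening: 0.0544
gripper_force: 5.0
t 15.8 pos [ 0.673  -0.1438  0.2176] yang 5.94 z [-0. -0. -1.] q [ 0.46  0.54 -0.47  1.48  0.25  1.18  0.06] F [-0.1 -0.6 -2.1] g 5.0 0.0544
tool delta [0.0012 0.0012 0.0576]
```

```bash
python3 -m handwheel '[[[0.001,0.001,0.008,0,0.05],[0,0,0.008,0,0.05],[0,0,0.008,0,0.05],[0,0,0.008,0,0.05],[0,0,0.008,0,0.05],[0,0,0.008,0,0.05],[0,0,0.008,0,0.05],[0,0,0,0,0.05],[0,0,0,0,0.05]]]' 5
python3 tilt2.py | head -1; python3 -c "
from h import *
delta([.674,-.1425,.105])"
```

```text
clock: 16.92
tcp_pos: [0.6737, -0.1419, 0.1617]
orientation: [-2.102, -2.335, 0.001]
contact_force: [-0.0, -0.8, -3.0]
opening: 0.0543
gripper_force: 5.0
grip [189.8 190.9] [ 0.6737 -0.1419  0.1617]
t 16.98 pos [ 0.6738 -0.142   0.1618] yang 6.01 z [-0. -0. -1.] q [ 0.45  0.58 -0.45  1.54  0.28  1.08  0.03] F [-1.2  0.3 -2.4] g 5.0 0.0545
tool delta [-0.0006  0.0002  0.0568]
```

View pics/s5.png

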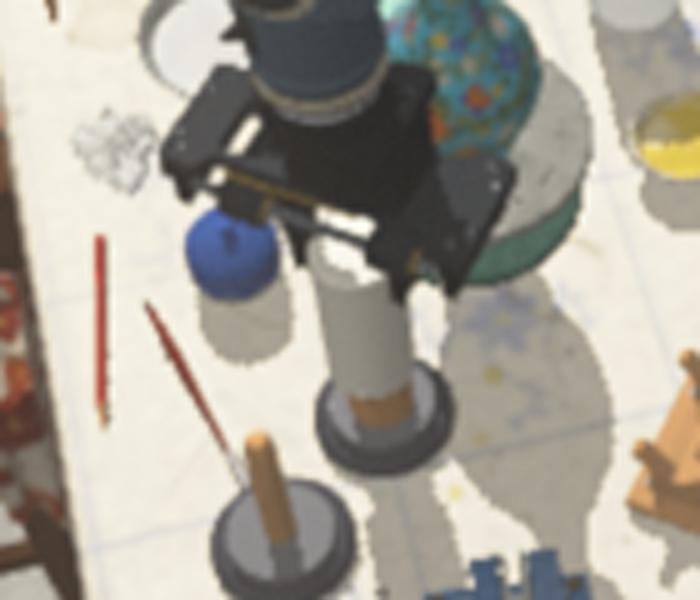

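The tumbler's rim at ≈(375,395) is over the stout peg, with the peg visible beneath it at ≈(382,412), and there is no contact force. Lowering to the collar.

```bash
python3 -m handwheel '[[[0,0,0.008,0,0.05],[0,0,0.008,0,0.05],[0,0,0.008,0,0.05],[0,0,0.008,0,0.05],[0,0,0.008,0,0.05],[0,0,0.006,0,0.05],[0,0,0.005,0,0.05],[0,0,0,0,0.05],[0,0,0,0,0.05]]]' 5
python3 -c "
from h import *
delta([.674,-.1425,.099])"
```

```text
clock: 18.1
tcp_pos: [0.674, -0.1415, 0.1118]
orientation: [2.102, 2.335, 0.0]
contact_force: [-3.5, 1.5, 5.3]
opening: 0.0545
gripper_force: 5.0
t 18.1 pos [ 0.674  -0.1415  0.1118] yang 6.01 z [ 0. -0. -1.] q [ 0.44  0.63 -0.44  1.58  0.3   0.99  0.01] F [-3.5  1.5  5.3] g 5.0 0.0545
tool delta [-0.001  -0.0001  0.0128]
```

```bash
python3 -m handwheel '[[[0,-0.0015,0,0,0.05],[0,0,0,0,0.05],[0,0,0.003,0,0.05],[0,0,0,0,0.05]]]' 5
python3 tilt2.py | head -1; python3 -c "
from h import *
delta([.674,-.1425,.099])
from bench import cams
c=cams.camera('scene')
for h in(.02,.03):
  print(h,proj(c,[.674,-.1425,h]))
q=proj(c,[.674,-.1425,.02]).astype(int)
for x in(-6,0,6):
  print(x+q[0],q[1]-4,c['img'][q[1]-4:q[1]+24,q[0]+x].tolist())
"
```

```text
clock: 18.6
tcp_pos: [0.673, -0.1418, 0.1085]
orientation: [2.101, 2.334, 0.001]
contact_force: [-0.6, 1.5, 5.6]
opening: 0.0544
gripper_force: 5.0
grip [191.7 201.2] [ 0.673  -0.1418  0.1085]
t 18.65 pos [ 0.6731 -0.1418  0.1086] yang 6.02 z [ 0.001 -0.    -1.   ] q [ 0.44  0.63 -0.44  1.59  0.31  0.99  0.01] F [-1.5  1.4  5.1] g 5.0 0.054
tool delta [-0.0008  0.0008  0.0096]
0.02 [194.83021663 219.58962821]
0.03 [194.5428465  217.93941859]
188 215 [[146, 142, 130], [145, 141, 131], [146, 142, 132], [145, 142, 131], [145, 141, 131], [146, 142, 131], [147, 142, 132], [147, 142, 133], [147, 142, 132], [140, 136, 127], [121, 117, 112], [100, 97, 96], [88, 86, 85], [81, 77, 77], [78, 75, 76], [82, 78, 80], [79, 77, 77], [75, 72, 71], [88, 85, 81], [132, 127, 118], [166, 161, 148], [199, 193, 185], [232, 228, 223], [241, 235, 226], [234, 228, 211], [199, 191, 175], [163, 157, 146], [119, 114, 109]]
194 215 [[134, 130, 121], [135, 131, 121], [135, 131, 122], [136, 132, 122], [136, 132, 122], [136, 132, 122], [135, 132, 122], [138, 133, 124], [136, 132, 123], [137, 133, 123], [139, 135, 125], [140, 136, 126], [127, 123, 116], [97, 95, 93], [88, 85, 85], [78, 75, 74], [73, 70, 70], [75, 72, 72], [73, 72, 72], [73, 70, 70], [114, 111, 108], [156, 153, 144], [161, 158, 145], [158, 157, 143], [162, 158, 145], [168, 162, 148], [169, 162, 148], [168, 161, 147]]
200 215 [[121, 116, 108], [119, 116, 108], [120, 116, 108], [120, 116, 109], [121, 118, 109], [120, 117, 108], [121, 117, 109], [121, 118, 108], [123, 118, 110], [120, 116, 108], [108, 105, 100], [94, 92, 91], [90, 87, 87], [80, 79, 78], [73, 71, 70], [71, 69, 68], [72, 69, 68], [70, 67, 67], [67, 65, 64], [101, 97, 92], [147, 142, 133], [166, 160, 147], [167, 161, 148], [166, 160, 147], [165, 158, 147], [162, 156, 145], [161, 156, 146], [158, 154, 146]]
```

```bash
python3 -m handwheel '[[[0,0,0.002,0,0.05],[0,0,0.002,0,0.05],[0,0,0,0,0.05]]]' 4
python3 -c "
from h import *
delta([.674,-.1425,.099])
from bench import cams
c=cams.camera('scene')
print(c['img'][215:237,194,0].tolist(),c['img'][215:237,188,0].tolist(),c['img'][215:237,200,0].tolist())
r=np.array([proj(c,[.674+.028*np.cos(a),-.1425+.028*np.sin(a),.02]) for a in np.linspace(0,6.28,60)]);print('rim front seated',r[r[:,1].argmax()])
r=np.array([proj(c,[.674+.034*np.cos(a),-.1425+.034*np.sin(a),.02]) for a in np.linspace(0,6.28,60)]);print('collar front',r[r[:,1].argmax()])
r=np.array([proj(c,[.674+.046*np.cos(a),-.1425+.046*np.sin(a),.0]) for a in np.linspace(0,6.28,60)]);print('foot front',r[r[:,1].argmax()])
"
```

```text
clock: 19.08
tcp_pos: [0.6731, -0.1425, 0.1044]
orientation: [2.101, 2.333, 0.001]
contact_force: [-0.4, -0.4, 4.7]
opening: 0.0545
gripper_force: 4.0
t 19.07 pos [ 0.6731 -0.1425  0.1044] yang 6.0 z [ 0.002 -0.001 -1.   ] q [ 0.44  0.64 -0.44  1.59  0.31  0.98  0.01] F [-0.4 -0.4  4.7] g 4.0 0.0545
tool delta [-0.0001  0.0009  0.0054]
[134, 133, 134, 135, 136, 136, 137, 137, 136, 137, 138, 141, 127, 96, 88, 78, 73, 75, 74, 73, 115, 157] [145, 145, 146, 146, 146, 147, 146, 147, 147, 140, 120, 99, 89, 81, 78, 82, 79, 74, 89, 132, 166, 198] [119, 119, 120, 120, 120, 121, 122, 122, 123, 119, 108, 96, 89, 81, 73, 72, 72, 69, 69, 100, 146, 167]
rim front seated [194.70537708 227.12282758]
collar front [194.67828703 228.75752369]
foot front [195.20128297 235.22008513]
```

The rim edge stays at row 227, where a seated rim is predicted, while the fingers slide down. It is seated, so I'm releasing it.

```bash
python3 -m handwheel '[[[0,0,-0.001,0,0.05],[0,0,0,0,0.065],[0,0,0,0,0.087],[0,0,0,0,0.087],[0,0,-0.02,0,0.087],[0,0,-0.03,0,0.087],[0,0,-0.04,0,0.087],[0,0,-0.04,0,0.087],[-0.05,0,0,0,0.087],[-0.05,0,0,0,0.087],[-0.05,0,0,0,0.087],[0,0,0,0,0.087]]]' 4
python3 -c "
from h import *
from bench import cams
delta([.674,-.1425,.099])
c=cams.camera('scene');np.savez('sceneF.npz',**c)
print(c['img'][215:237,194,0].tolist(),c['img'][215:237,188,0].tolist(),c['img'][215:237,200,0].tolist())
z=[.14]
for n in [0,1]:
  r=np.array([proj(c,[.674+.028*np.cos(a),-.1425+.028*np.sin(a),.02+.12*n]) for a in np.linspace(0,6.28,60)]);print(n,r.min(0),r.max(0))
for y in range(175,226,4):print(y,c['img'][y,172:218:2].mean(1).astype(int).tolist())
I=[cv2.resize(c['img'][155:255,145:245,::-1],None,fx=4,fy=4,interpolation=cv2.INTER_CUBIC)]
t=cams.camera('top');I.append(cv2.resize(t['img'][85:185,165:265,::-1],None,fx=4,fy=4,interpolation=cv2.INTER_CUBIC))
cv2.imwrite('pics/f.png',np.hstack(I))"
```

```text
clock: 20.62
tcp_pos: [0.6888, -0.2929, 0.2363]
orientation: [2.104, 2.331, 0.004]
contact_force: [-0.0, 1.2, 0.2]
opening: 0.087
gripper_force: 0.0
t 20.62 pos [ 0.6888 -0.2929  0.2363] yang 5.84 z [ 0.003  0.001 -1.   ] q [ 0.6   0.62 -0.43  1.3   0.25  1.28  0.27] F [-0.   1.2  0.2] g 0.0 0.087
tool delta [0.151  0.0002 0.1374]
[136, 138, 138, 137, 138, 137, 138, 139, 138, 139, 140, 147, 133, 100, 91, 81, 76, 77, 76, 75, 115, 158] [148, 147, 147, 148, 148, 147, 150, 148, 148, 142, 125, 102, 92, 84, 81, 85, 82, 77, 90, 133, 167, 199] [123, 123, 123, 123, 122, 124, 123, 124, 123, 122, 111, 98, 93, 84, 77, 74, 75, 73, 73, 102, 147, 166]
0 [186.04413056 212.20081625] [203.60830265 227.12282758]
1 [181.78108804 190.90111945] [200.5443209  206.37203189]
175 [232, 236, 237, 236, 235, 229, 234, 179, 168, 171, 173, 170, 170, 171, 172, 167, 167, 166, 144, 139, 138, 153, 161]
179 [233, 234, 233, 232, 234, 232, 232, 235, 173, 163, 174, 174, 169, 155, 154, 157, 161, 166, 165, 164, 160, 161, 162]
183 [182, 235, 234, 234, 234, 233, 225, 225, 232, 111, 113, 149, 154, 154, 154, 158, 170, 149, 151,
[... 490 characters left out ...]
, 159, 221, 235, 213, 231, 239, 238, 237, 236, 237, 236, 172, 132, 223, 230, 233, 160, 152, 149, 143, 140]
207 [160, 160, 160, 234, 235, 231, 144, 141, 152, 153, 149, 129, 122, 118, 116, 214, 223, 226, 153, 153, 156, 151, 143]
211 [179, 218, 234, 232, 234, 233, 179, 141, 140, 137, 134, 129, 124, 120, 115, 164, 223, 216, 153, 159, 157, 156, 154]
215 [235, 234, 234, 233, 234, 234, 193, 140, 142, 139, 135, 130, 125, 120, 117, 120, 116, 70, 145, 158, 156, 156, 141]
219 [234, 235, 234, 236, 235, 159, 112, 141, 141, 139, 135, 132, 125, 120, 117, 114, 142, 81, 71, 148, 156, 158, 158]
223 [233, 234, 233, 233, 236, 105, 101, 141, 141, 140, 136, 132, 127, 121, 117, 107, 92, 82, 70, 133, 157, 158, 159]
```

```bash
python3 -c "
from bench import arm
print(arm.job_done())"
```

```text
the job is handed in; nothing more can be done
None
```

I laid the tumbler in the V-rest and let go, then set it mouth down on the stout peg's collar, where it measures upright and seated, and handed in at about 21 s; no verdict came back, no bystander was touched as far as I could see (not re-measured at the end), and I viewed 11 pictures, one over the limit of 10.

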